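# Turn the award block face up and centre it on its plinth

### The arm

A 6-joint arm with a two-finger parallel gripper is mounted at the origin on the work surface. World frame = base frame: x ahead of the robot, y to its left, z up, the work surface at z = 0. Lengths are in m, angles in rad, forces in N, time in s.
With the tool pointing down it reaches from about 0.4 to 0.825 m from the base axis. Payload 7 kg.
Tool frame: the origin (TCP) lies at the very end of the fingers, on their centre line; the grasp point (between the pads) lies 19 mm behind it (r.pinch_z is the distance from the TCP to the grasp point, in m); z points along the fingers, y is the line along which they close (so a half turn about z gives the same grasp; the last joint's range is limited). The gripper opens to 88 mm and grips with 3 to 60 N. Pads are 19 mm wide; open, the fingers measure 130 mm over their backs; the gripper's body (78 mm by 193 mm) begins 47 mm behind the grasp point.
Start: joints at [-0.874, 0.359, 0.012, 0, -1.224, -0.288], TCP at [0.268, -0.619, 0.227] pointing down, gripper open.
Joint ranges: [-3.07, 3.07], [-1.43, 2.12], [-1.02, 1.25], [-3.03, 1.67], [-3.05, -0], [-3.03, 3.03]. Speed limits (rad/s): [2.39, 2.39, 3.01, 3.14, 3.14, 3.14].

### API

Orientations are given as [roll, pitch, yaw] about the fixed x, y, z axes, in that order (R = Rz(yaw) Ry(pitch) Rx(roll)).
In Python, from rig import r gives the robot as it stands. The module is installed in compiled form; this text tells all that it offers.
- The arm moves only by the tool servo_tool, never from a script. Its argument "motion" is a list of rows, each a list of 3 entries, a list of its own where there are three numbers: the shift along the tool's x, y, z as a fraction of full scale, then the turn, a rotation vector about the tool's x, y, z as a fraction of full scale, then the closure, from -1 (fully open) to 1 (shut). A call has exactly 8 rows; each row shifts and turns the commanded pose from where the row before left it, along the tool's axes as they then stand; what a row does not reach is not made up. Full scale, the value 1, is 0.02 m for a shift and 120 degrees for a turn. A row lasts 1/12 s, in which the tool goes at most 41.7 mm and 7.16 degrees, less where a joint would pass 70% of its speed; a pose out of reach is approached as far as the arm can. A call with a number of a shift or a turn outside -1 to 1 is refused whole. A call with a gripper value outside its range is refused whole. The fingers move at their own pace and stop on an object; "newtons" is the grip in N (left out, the last holds). Time passes only in rows, so rows that do not move let the fingers close, or fill a call up. It gives the time, the measured TCP pose, the force, the opening and the grip force at its end, in the units of the state.
- r.sense(): the state, without advancing time (a new reading comes with each control period).
- r.capture(name): name is "side" or "top" or "wrist"; returns (picture, depth): 480x640x3 uint8, red, green, blue; 480x640 float32, m along the optical axis (not along the pixel's ray), 0 where there is no reading.
- r.calibration(name): a dict with "fx", "fy", "cx", "cy" (pixels), "R" (3x3) and "t" (3): a world point X has camera coordinates R X + t; the wrist camera has in their place "T_tool_cam" (4x4, takes a point from camera to tool coordinates, whose origin is the TCP and whose axes are the flange's). Camera axes: x right, y down, z forward; pixel columns grow to the right and rows downward; lengths in m; the calibration is good to about 2 mm. The wrist camera is an equidistant fisheye: a pixel r from the principal point sees the ray r / f radians off the axis. A picture is of the moment at which its call begins: read the wrist's pose just before it. calibration takes no time and is no camera call.
- r.sign_off(): hands the job in; it is judged then, once.
The state is a dict: "time_s": time; "q": joint angles; "joint_vel": joint speeds; "joint_efforts": joint torques, N m; "tool_pos": TCP position; "ee_rot": TCP orientation; "ft_force": force on the tool from outside, world axes, zero at the start; "torque": the same for the moment, N m; "grip_width": finger opening in m; "grip_force": force on a finger pad.
Only numpy, scipy, OpenCV 4.12 (cv2) and the standard library are available. Lean on these libraries where they do the work, as an engineer would, in place of code of your own. Each camera call takes 0.05 s, during which the arm holds its last target. There are 200 camera calls.

### The job

The square wooden award block is lying with its brass medallion face down on the desk. Turn it over so that the medallion faces up and set it on the marble top of the little plinth, centred and square to it so that no edge hangs over, without dropping it from a height. Leave the plinth, mug, notebook and paperweight where they are, and finish with the block resting there on its own.

Things in the scene. Friction and masses are not known exactly. Their poses are not given: they have to be found in the camera images.
- plaque: Loose dark walnut slab, 60 x 60 x 22 mm, about 0.12 kg. Origin at its centre; x, y along the square's sides, z out of the face with the flush round brass medallion (48 mm); the other face has green felt. Starts flat, medallion down (z down, origin 11 mm up), any yaw, to one side of the robot's centre line. Stands steadily on any 22 mm edge (origin 30 mm up).
- plaque_corner0 (a point): Corner of the square at +30 mm x, +30 mm y in the block's frame, at mid thickness; axes as the block's.
- plaque_corner1 (a point): Corner at +30 mm x, -30 mm y in the block's frame, at mid thickness.
- plaque_corner2 (a point): Corner at -30 mm x, -30 mm y in the block's frame, at mid thickness.
- plaque_corner3 (a point): Corner at -30 mm x, +30 mm y in the block's frame, at mid thickness.
- plinth: Loose display plinth, 0.75 kg: a pale marble column, 74 x 74 mm with a flat top 40 mm above the desk, on a brass foot 90 x 90 x 10 mm. Stands on the desk on the other side of the robot's centre line from the block. Origin at the centre of its underside, z up, x and y axes parallel to its sides.
- plinth_top (a point): Centre of the plinth's marble top face, 40 mm above its underside; axes as the plinth's (x and y parallel to the 74 mm sides, z up).
- mug: Bystander: blue ceramic mug, 76 mm across, 80 mm tall, handle at its +y side. Origin at the centre of its underside.
- notebook: Bystander: closed dark red notebook lying flat, 150 (x) x 210 (y) x 18 mm, beyond the work. Origin at the centre of its underside.
- paperweight: Bystander: round amber glass paperweight, 56 mm across, 31 mm tall, near the robot. Origin at the centre of its underside.
Mind the look-alikes: they are no part of the job. What is meant by the plaque is not purple or red, and is the larger of those in its own colour.

How it is judged:
By the outcome, as a careful person would: the job done as asked, in the order asked, and still so for the second after the job is handed in, with the robot touching nothing.
It also fails if it takes over 61 s, if anything falls off the work surface, if the arm or the gripper's body presses on something with over 40 N, if the wrist force passes 120 N, or if a joint passes its speed limit or range.

## Working session

There is one attempt and no reset: what is moved stays moved. The work goes in short steps, Python scripts to look and compute and a tool call to move; the robot and the scene stay as the last step left them, time stands still between calls to the robot, and variables do not carry over. Pictures are saved under pics/ and viewed, at most 10 in all, crops included, and the job is handed in when it is done.

Besides the shell and the picture viewer there is one more tool, called after "Call:" as name(argument=value, ...) on one line, values as JSON. servo_tool: Moves the arm, as the interface text tells. Its arguments: {"type":"object","properties":{"motion":{"type":"array","items":{"type":"array"}},"newtons":{"type":"number"}},"required":["motion"]}

```bash
mkdir -p pics; python3 - <<'E'
from rig import r
import cv2,numpy as np,pickle
d={}
for n in ("top","side"):
    p,z=r.capture(n); d[n]=(p,z,r.calibration(n)); cv2.imwrite(f"pics/{n}0.png",p[:,:,::-1])
    print(n,{k:np.round(v,3).tolist() for k,v in r.calibration(n).items()})
pickle.dump(d,open("d0.pkl","wb"))
print(r.calibration("wrist")); print(r.sense())
E
```

```text
top {'fx': 453.799, 'fy': 453.799, 'cx': 319.637, 'cy': 239.598, 'R': [[0.03, -0.999, 0.026], [-0.999, -0.031, -0.035], [0.036, -0.025, -0.999]], 't': [-0.098, 0.547, 0.982]}
side {'fx': 566.922, 'fy': 566.922, 'cx': 313.425, 'cy': 230.088, 'R': [[-0.997, -0.07, 0.009], [-0.057, 0.725, -0.686], [0.042, -0.685, -0.727]], 't': [0.566, 0.128, 0.952]}
{'fx': 371.64829954431775, 'fy': 371.64829954431775, 'cx': 318.32530622554873, 'cy': 242.25153960999194, 'T_tool_cam': array([[ 5.04715853e-05, -9.56158301e-01, -2.92850303e-01,
         7.94524092e-02],
       [ 9.99999487e-01, -2.47902367e-04,  9.81748908e-04,
         4.41766290e-04],
       [-1.01130565e-03, -2.92850203e-01,  9.56157799e-01,
        -1.57600269e-01],
       [ 0.00000000e+00,  0.00000000e+00,  0.00000000e+00,
         1.00000000e+00]])}
{'time_s': 0.1, 'q': array([-8.73884969e-01,  3.59307373e-01,  1.11414109e-02, -2.98230900e-04,
       -1.22411693e+00, -2.88116391e-01]), 'joint_vel': array([ 0.00045787, -0.00240207,  0.00206363,  0.00266403, -0.00052727,
       -0.00090739]), 'joint_efforts': array([-8.67390772e-04, -5.84162343e+01,  2.93750632e+01,  7.01559216e+00,
        1.01276266e-02, -6.62409366e-05]), 'tool_pos': array([ 0.26811563, -0.61897825,  0.2257194 ]), 'ee_rot': array([ 3.14008769e+00, -1.53625784e-04, -2.73289911e+00]), 'ft_force': array([-0.31579541, -0.44088099,  0.4684562 ]), 'torque': array([ 0.03659445, -0.03881246, -0.03275529]), 'grip_force': 0.0, 'grip_width': 0.08736642200715992}
```

View pics/top0.png

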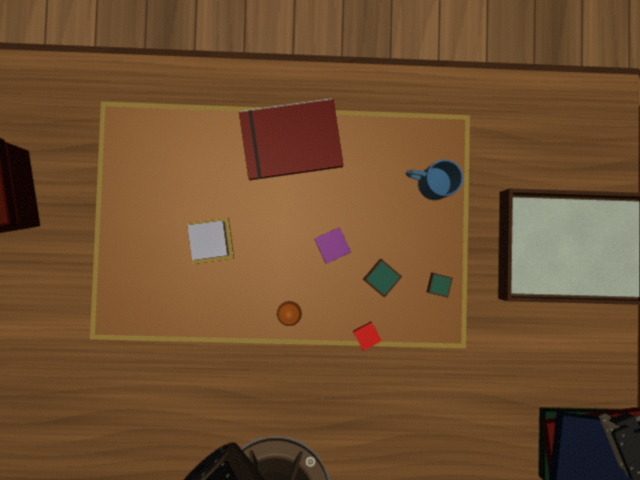

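View pics/side0.png

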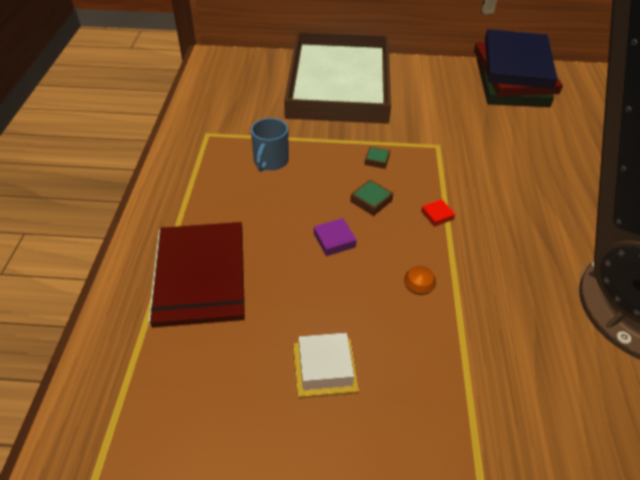

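Top view: the candidates for the plaque are purple (332,245), red (367,336), large green (382,278) and small green (440,285). The large green felt slab fits the description. The plinth is at (208,240), mug (440,180), paperweight (289,313), notebook (291,140).

```bash
cat > h.py <<'E'
import numpy as np,cv2,pickle
def world(c,uv,z):
    R,t=np.array(c["R"]),np.array(c["t"]); o=-R.T@t
    d=np.c_[(np.atleast_2d(uv)-[c["cx"],c["cy"]])/[c["fx"],c["fy"]],np.ones(len(np.atleast_2d(uv)))]@R
    return o+d*((z-o[2])/d[:,2])[:,None]
def square(p,c,mask,z,near):
    # centre, sides, yaw of the blob containing pixel near, lifted to plane z
    n,l=cv2.connectedComponents(mask.astype(np.uint8)); ys,xs=np.nonzero(l==l[near[1],near[0]])
    W=world(c,np.c_[xs,ys],z)[:,:2].astype(np.float32)
    return cv2.minAreaRect(W),W.mean(0),len(xs)
E
python3 - <<'E'
from h import *
d=pickle.load(open("d0.pkl","rb"))
for n,g,w in(("top",(382,278),(208,240)),("side",(372,194),(326,355))):
    p,z,c=d[n]; h=cv2.cvtColor(p,cv2.COLOR_RGB2HSV)
    G=(h[...,0]>50)&(h[...,0]<95)&(h[...,1]>80); Wm=(h[...,1]<60)&(h[...,2]>150)
    if n=="side": Wm&=h[...,2]>195
    print(n,"plaque",square(p,c,G,.022,g)); print("plinth",square(p,c,Wm,.04,w), h[w[1],w[0]])
p,z,c=d["top"]
for nm,uv,zz in(("mug",(440,180),.06),("paper",(289,313),.015),("purple",(332,245),.02),("red",(367,336),.02),("sgreen",(440,285),.02)): print(nm,world(c,uv,zz).round(3))
cv2.imwrite("pics/c1.png",np.vstack([cv2.resize(p[225:315,310:470],(640,300),interpolation=2)if 0 else cv2.resize(p[240:310,340:470],(650,350)),cv2.resize(p[210:260,170:263],(650,240))])[:,:,::-1])
E
```

```text
top plaque (((0.47082826495170593, -0.21991188824176788), (0.050409041345119476, 0.050308696925640106), 51.46477127075195), array([ 0.47086436, -0.21988848], dtype=float32), 543)
plinth (((0.5407543778419495, 0.15762659907341003), (0.07265814393758774, 0.07245175540447235), 9.656013488769531), array([0.5404255 , 0.15739408], dtype=float32), 1144) [138   8 157]
side plaque (((0.4693983793258667, -0.21819667518138885), (0.048682231456041336, 0.04909319803118706), 50.876705169677734), array([ 0.469319  , -0.21781512], dtype=float32), 432)
plinth (((0.5394830703735352, 0.15917496383190155), (0.07219014316797256, 0.07116011530160904), 9.568231582641602), array([0.53900534, 0.16019028], dtype=float32), 2055) [ 24  33 207]
mug [[ 0.681 -0.33   0.06 ]]
paper [[ 0.389 -0.02   0.015]]
purple [[ 0.538 -0.108  0.02 ]]
red [[ 0.344 -0.19   0.02 ]]
sgreen [[ 0.458 -0.346  0.02 ]]
```

View pics/c1.png

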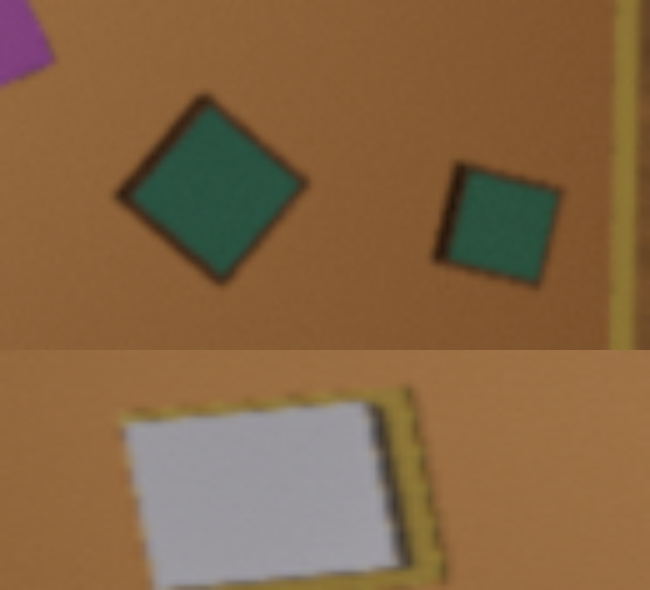

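The crop confirms the plaque: a 60 mm green slab with a dark rim at about (0.470, -0.219), sides at 51°. The other green one is clearly smaller. The plinth is at about (0.540, 0.158), yaw 9.6°. I'll move above the plaque and log joint data so I can fit the kinematics.

Call:
servo_tool(motion=[[[-0.95,0.8,0],[0,0,0],-1],[[-0.95,0.8,0],[0,0,0],-1],[[-0.95,0.8,0],[0,0,0],-1],[[-0.95,0.8,0],[0,0,0],-1],[[-0.95,0.8,0],[0,0,0],-1],[[-0.95,0.8,0],[0,0,0],-1],[[-0.95,0.8,0],[0,0,0],-1],[[-0.95,0.8,0],[0,0,0],-1]])

```text
time_s: 0.77
tool_pos: [0.3571, -0.4402, 0.2262]
ee_rot: [3.141, -0.0, -2.733]
ft_force: [0.6, 0.1, 0.6]
grip_width: 0.0878
grip_force: 0.0
```

```bash
cat > log.py <<'E'
from rig import r
import json
s=r.sense(); json.dump([s["q"].tolist(),s["tool_pos"].tolist(),s["ee_rot"].tolist()],open("log.jsonl","a")); open("log.jsonl","a").write("\n")
print({k:(v.round(4).tolist() if hasattr(v,"round") and hasattr(v,"tolist") else v) for k,v in s.items() if k in("time_s","q","tool_pos","ee_rot","grip_width")})
E
echo '[[-0.873884969,0.359307373,0.0111414109,-0.0002982309,-1.22411693,-0.288116391],[0.26811563,-0.61897825,0.2257194],[3.14008769,-0.000153625784,-2.73289911]]'>log.jsonl
python3 log.py
```

```text
{'time_s': 0.7667, 'q': [-0.5442, 0.1823, -0.2309, -0.0002, -1.1582, -0.6178], 'tool_pos': [0.3571, -0.4402, 0.2262], 'ee_rot': [3.141, -0.0002, -2.7329], 'grip_width': 0.08784620393611427}
```

Call:
servo_tool(motion=[[[-0.95,0.8,0],[0,0,0.058],-1],[[-0.95,0.8,0],[0,0,0],-1],[[-0.95,0.8,0],[0,0,0],-1],[[-0.95,0.8,0],[0,0,0],-1],[[-0.95,0.8,0],[0,0,0],-1],[[0,0,0],[0,0,0.058],-1],[[0,0,0],[0,0,0.058],-1],[[0,0,0],[0,0,0.058],-1]])

```text
time_s: 1.43
tool_pos: [0.4229, -0.3356, 0.2263]
ee_rot: [3.141, -0.001, 3.06]
ft_force: [-0.0, 0.2, 0.3]
grip_width: 0.088
grip_force: 0.0
```

```bash
python3 log.py
```

```text
{'time_s': 1.4333, 'q': [-0.3078, 0.1371, -0.2861, -0.0002, -1.1482, -1.3448], 'tool_pos': [0.4229, -0.3356, 0.2263], 'ee_rot': [3.1413, -0.0005, 3.0597], 'grip_width': 0.08798229943627112}
```

Call:
servo_tool(motion=[[[0,0,0],[0,0,0.058],-1],[[0,0,0],[0,0,0.058],-1],[[0,0,0],[0,0,0.058],-1],[[0,0,0],[0,0,0.058],-1],[[0,0,0],[0,0,0.058],-1],[[0,0,0],[0,-0.055,0],-1],[[0,0,0],[0,-0.055,0],-1],[[0,0,0],[0,-0.055,0],-1]])

```text
time_s: 2.1
tool_pos: [0.4241, -0.3362, 0.2268]
ee_rot: [3.139, 0.351, 2.457]
ft_force: [-0.0, -2.0, 0.7]
grip_width: 0.0877
grip_force: 0.0
```

```bash
python3 log.py
```

```text
{'time_s': 2.1, 'q': [-0.1994, -0.0758, -0.6625, 0.2524, -0.6859, -2.2273], 'tool_pos': [0.4241, -0.3362, 0.2268], 'ee_rot': [3.1393, 0.3506, 2.4571], 'grip_width': 0.08769016573509693}
```

```bash
cat > kin.py <<'E'
import numpy as np,json,itertools
from scipy.spatial.transform import Rotation as Ro
from scipy.optimize import least_squares
def rot(ax,a): return Ro.from_euler(ax,a).as_matrix()
def fk(q,P,s4=1,s6=1,o6=0):
    a1,d1,a2,a3,d4,L,la,lb=P
    M=rot('z',q[0]); p=M@[a1,la,d1]
    A=M@rot('y',q[1]); p=p+A@[0,0,a2]
    A=A@rot('y',-q[2]); p=p+A@[d4,0,a3]
    A=A@rot('x',s4*q[3])@rot('y',-q[4]); 
    p=p+A@[L,lb,0]
    A=A@rot('x',s6*q[5]+o6)@np.array([[0,0,1],[0,1,0],[-1,0,0]])
    return p,A
def data():
    return [[np.array(x) for x in json.loads(l)] for l in open("log.jsonl")]
def fit(verbose=True):
    D=data(); best=None
    for s4,s6,o6 in itertools.product((1,-1),(1,-1),np.arange(4)*np.pi/2):
        def f(P):
            e=[]
            for q,t,rr in D:
                p,A=fk(q,P,s4,s6,o6); e+=list(p-t)+list(.3*(A-Ro.from_euler('xyz',rr).as_matrix()).ravel())
            return np.r_[e,1e-3*(P-P0)]
        P0=np.array([0.05,.35,.35,.03,.35,.28,-.1,-.1]); s=least_squares(f,P0)
        if best is None or s.cost<best[0]: best=(s.cost,s.x,s4,s6,o6,np.abs(s.fun).max())
    return best
if __name__=="__main__": 
    b=fit(); print(b[0],b[1].round(4),b[2:])
E
python3 kin.py
```

```text
6.521251378950833e-08 [ 1.000e-04  1.991e-01  6.015e-01 -2.000e-04  4.636e-01  3.781e-01
 -1.000e-04 -1.917e-01] (-1, -1, np.float64(4.71238898038469), np.float64(0.0002514884734524747))
```

```bash
cat > ik.py <<'E'
from kin import *
B=fit(); FK=lambda q: fk(q,*B[1:5])
lo=np.array([-3.07,-1.43,-1.02,-3.03,-3.05,-3.03]);hi=np.array([3.07,2.12,1.25,1.67,0,3.03])
def toolR(yaw,t): # tool x towards yaw when down; t>0: tip away from yaw, t<0 tip towards it
    return Ro.from_euler('xyz',[np.pi,0,yaw]).as_matrix()@rot('y',-t)
SE=[np.array([a,.1,-.3,f,-1.3,s]) for a in(-.5,.3) for f in(0,-1.2,1.2,-2.4) for s in(-2,0,2)]
def ik(p,R,seeds=SE):
    best=(9,None)
    for s in seeds:
        f=lambda q:(lambda P,A: np.r_[P-p,.3*(A-R).ravel()])(*FK(q))
        x=least_squares(f,np.clip(s,lo+.01,hi-.01),bounds=(lo+.03,hi-.03),max_nfev=60)
        m=np.abs(x.fun).max()
        if m<best[0]: best=(m,x.x)
        if m<2e-4: break
    return best
def tcp(center,R,back=.012): return np.array(center)+R[:,2]*back
E
cat > t.py <<'E'
from ik import *
dg=np.radians
def show(n,c,yaws,ts):
    for y in yaws:
        o=[]
        for t in ts:
            R=toolR(dg(y),dg(t)); m,q=ik(tcp(c,R),R); o.append(f"{t}:"+("ok "+str(q.round(1).tolist()) if m<1e-3 else f"{m:.2f}"))
        print(n,y,*o)
show("grasp",[.47,-.219,.014],(141,51,-39,-129),(0,15,30,45))
show("plinth",[.54,.158,.055],(190,100,10,-80),(-45,-60,-75,-90))
E
time python3 t.py
```

```text
grasp 141 0:ok [-0.1, 0.4, -0.6, -0.0, -0.6, -2.2] 15:0.01 30:0.01 45:0.01
grasp 51 0:ok [-0.1, 0.4, -0.6, -0.0, -0.6, 2.5] 15:ok [0.1, 0.4, -0.6, 0.3, -0.7, 2.1] 30:ok [0.2, 0.5, -0.6, 0.4, -0.9, 1.9] 45:ok [0.2, 0.7, -0.6, 0.5, -1.1, 1.8]
grasp -39 0:ok [-0.1, 0.4, -0.6, 0.0, -0.6, 0.9] 15:ok [-0.2, 0.5, -0.3, -0.2, -1.0, 1.2] 30:ok [-0.2, 0.6, -0.1, -0.2, -1.3, 1.2] 45:ok [-0.3, 0.8, 0.1, -0.3, -1.6, 1.3]
grasp -129 0:ok [-0.1, 0.4, -0.6, -0.0, -0.6, -0.6] 15:ok [-0.3, 0.4, -0.5, -0.4, -0.7, -0.1] 30:ok [-0.5, 0.4, -0.4, -0.7, -0.8, 0.3] 45:ok [-0.7, 0.5, -0.3, -0.9, -1.1, 0.7]
plinth 190 -45:ok [0.5, 0.8, 0.2, -0.2, -1.7, -1.8] -60:ok [0.5, 1.0, 0.4, -0.3, -2.0, -1.8] -75:ok [0.4, 1.1, 0.5, -0.3, -2.3, -1.9] -90:ok [0.4, 1.3, 0.7, -0.4, -2.5, -1.9]
plinth 100 -45:ok [0.0, 0.5, -0.1, -0.9, -1.2, -2.6] -60:ok [-0.1, 0.7, -0.1, -1.0, -1.4, -2.4] -75:ok [-0.2, 0.8, -0.0, -1.1, -1.6, -2.3] -90:ok [-0.2, 1.0, 0.1, -1.2, -1.8, -2.2]
plinth 10 -45:ok [-0.1, 0.3, -0.8, -2.5, -0.3, -2.0] -60:0.02 -75:0.03 -90:ok [-0.3, 1.6, -1.0, -2.4, -2.4, -1.0]
plinth -80 -45:ok [0.9, 0.6, -0.6, 0.6, -1.1, -1.2] -60:ok [1.0, 0.7, -0.5, 0.7, -1.3, -1.4] -75:ok [1.0, 0.9, -0.5, 0.7, -1.5, -1.4] -90:ok [1.0, 1.0, -0.4, 0.7, -1.6, -1.5]
real	0m13.714s
user	0m14.217s
sys	0m0.165s
```

```bash
cat > go.py <<'E'
# usage: to(pos,yawdeg,tiltdeg): tool-frame shift (units of 0.02 m, current axes), rotvec (units of 120deg), and shift in target axes
from rig import r
import numpy as np
from scipy.spatial.transform import Rotation as Ro
def toolR(yaw,t): return Ro.from_euler('xyz',[np.pi,0,np.radians(yaw)])*Ro.from_euler('y',-np.radians(t))
def to(p,yaw,t):
    s=r.sense(); R=Ro.from_euler('xyz',s["ee_rot"]); T=toolR(yaw,t); d=np.array(p)-s["tool_pos"]
    print("t",round(s["time_s"],2),"pos",s["tool_pos"].round(4),"F",s["ft_force"].round(1),"w",round(s["grip_width"],4),round(float(s["grip_force"]),1))
    print(" need: shift_now",(R.inv().apply(d)/.02).round(3),"turn",((R.inv()*T).as_rotvec()/np.radians(120)).round(4),"shift_after",(T.inv().apply(d)/.02).round(3))
E
cat > t.py <<'E'
from ik import *
dg=np.radians; B_=np.array([.47,-.219,0]); P_=np.array([.54,.158,0]); q=None
def chk(n,c,y,t,b):
    global q
    R=toolR(dg(y),dg(t)); p=tcp(c,R,b); m,x=ik(p,R,[q] if q is not None else SE); 
    wz=p-R[:,2]*B[1][5]
    print(n,y,t,"m%.4f"%m,x.round(2).tolist(),"tcp",p.round(4),"wristz",wz.round(2)); q=x
q=np.array([-.1,.2,-.4,0,-1,-.6])
Y=-128.8
chk("above",B_+[0,0,.12],Y,0,.0035);chk("above",B_+[0,0,.1],Y,30,.0035);chk("grasp",B_+[0,0,.011],Y,30,.0035);chk("lift",B_+[0,0,.1],Y,30,.0035)
for t in(0,-30,-60): chk("lift",B_+[0,0,.1],Y,t,.0035)
chk("stand",B_+[0,0,.03],Y,-60,.0035)
for t in(-30,0,20,45): chk("re",B_+[0,0,.03],Y,t,.003)
chk("lift2",B_+[0,0,.15],Y,45,.003)
for t in(0,-45): chk("tilt2",B_+[0,0,.15],Y,t,.003)
for s in(.5,1): chk("move",B_*(1-s)+P_*s+[0,0,.15],Y+s*48.4,-45,.003)
chk("place",P_+[0,0,.051],-80.4,-45,.003)
E
python3 t.py; python3 -c "
from go import *
to([.47,-.219,.12],-128.8,0)"
```

```text
above -128.8 0 m0.0000 [-0.06, 0.21, -0.48, -0.0, -0.89, -0.62] tcp [ 0.47   -0.219   0.1165] wristz [ 0.47 -0.22  0.49]
above -128.8 30 m0.0000 [-0.49, 0.27, -0.32, -0.64, -0.98, 0.18] tcp [ 0.4711 -0.2176  0.097 ] wristz [ 0.35 -0.36  0.42]
grasp -128.8 30 m0.0000 [-0.51, 0.42, -0.36, -0.72, -0.85, 0.34] tcp [ 0.4711 -0.2176  0.008 ] wristz [ 0.35 -0.36  0.34]
lift -128.8 30 m0.0000 [-0.49, 0.27, -0.32, -0.64, -0.98, 0.18] tcp [ 0.4711 -0.2176  0.097 ] wristz [ 0.35 -0.36  0.42]
lift -128.8 0 m0.0000 [-0.06, 0.23, -0.5, -0.0, -0.84, -0.62] tcp [ 0.47   -0.219   0.0965] wristz [ 0.47 -0.22  0.47]
lift -128.8 -30 m0.0000 [0.18, 0.39, -0.54, 0.38, -1.08, -1.11] tcp [ 0.4689 -0.2204  0.097 ] wristz [ 0.59 -0.07  0.42]
lift -128.8 -60 m0.0000 [0.3, 0.67, -0.47, 0.51, -1.41, -1.33] tcp [ 0.4681 -0.2214  0.0982] wristz [0.67 0.03 0.29]
stand -128.8 -60 m0.0000 [0.3, 0.77, -0.49, 0.53, -1.31, -1.39] tcp [ 0.4681 -0.2214  0.0282] wristz [0.67 0.03 0.22]
re -128.8 -30 m0.0000 [0.18, 0.49, -0.6, 0.42, -0.93, -1.18] tcp [ 0.4691 -0.2202  0.0274] wristz [ 0.59 -0.07  0.35]
re -128.8 0 m0.0000 [
[... 520 characters left out ...]
 [ 0.47  -0.219  0.147] wristz [ 0.47 -0.22  0.53]
tilt2 -128.8 -45 m0.0000 [0.26, 0.46, -0.47, 0.45, -1.34, -1.2] tcp [ 0.4687 -0.2207  0.1479] wristz [ 0.64 -0.01  0.42]
move -104.60000000000001 -45 m0.0000 [0.66, 0.43, -0.52, 0.46, -1.31, -1.2] tcp [ 0.5045 -0.0326  0.1479] wristz [0.57 0.23 0.42]
move -80.4 -45 m0.0000 [0.96, 0.48, -0.47, 0.54, -1.29, -1.13] tcp [0.5404 0.1559 0.1479] wristz [0.5  0.42 0.42]
place -80.4 -45 m0.0000 [0.95, 0.6, -0.54, 0.59, -1.12, -1.24] tcp [0.5404 0.1559 0.0489] wristz [0.5  0.42 0.32]
t 2.1 pos [ 0.4241 -0.3362  0.2268] F [-0.  -2.   0.7] w 0.0877 0.0
 need: shift_now [3.645 5.979 4.369] turn [-0.1311  0.1318 -0.7449] shift_after [-6.003  1.884  5.342]
```

Call:
servo_tool(motion=[[[0,0,0],[-0.0094,0.0094,-0.0532],-1],[[0,0,0],[-0.0094,0.0094,-0.0532],-1],[[0,0,0],[-0.0094,0.0094,-0.0532],-1],[[0,0,0],[-0.0094,0.0094,-0.0532],-1],[[0,0,0],[-0.0094,0.0094,-0.0532],-1],[[0,0,0],[-0.0094,0.0094,-0.0532],-1],[[0,0,0],[-0.0094,0.0094,-0.0532],-1],[[0,0,0],[-0.0094,0.0094,-0.0532],-1]])

```text
time_s: 2.77
tool_pos: [0.4225, -0.3363, 0.2264]
ee_rot: [-3.074, 0.142, -2.909]
ft_force: [-0.4, -0.1, -0.1]
grip_width: 0.0877
grip_force: 0.0
```

Call:
servo_tool(motion=[[[0,0,0],[-0.0094,0.0094,-0.0532],-1],[[0,0,0],[-0.0094,0.0094,-0.0532],-1],[[0,0,0],[-0.0094,0.0094,-0.0532],-1],[[0,0,0],[-0.0094,0.0094,-0.0532],-1],[[0,0,0],[-0.0094,0.0094,-0.0532],-1],[[0,0,0],[-0.0094,0.0094,-0.0532],-1],[[-0.8,0.25,0.7],[0,0,0],-1],[[-0.8,0.25,0.7],[0,0,0],-1]])

```text
time_s: 3.43
tool_pos: [0.4353, -0.3052, 0.1982]
ee_rot: [3.137, -0.001, -2.249]
ft_force: [-0.5, 0.4, -0.5]
grip_width: 0.0875
grip_force: 0.0
```

Call:
servo_tool(motion=[[[-0.8,0.25,0.7],[0,0,0],-1],[[-0.8,0.25,0.7],[0,0,0],-1],[[-0.8,0.25,0.7],[0,0,0],-1],[[-0.8,0.25,0.7],[0,0,0],-1],[[-0.8,0.25,0.7],[0,0,0],-1],[[-0.4,0.12,0.4],[0,0,0],-1],[[0,0,0],[0,0,0],-1],[[0,0,0],[0,0,0],-1]])

```text
time_s: 4.1
tool_pos: [0.4682, -0.219, 0.1204]
ee_rot: [3.135, -0.002, -2.247]
ft_force: [-0.4, 0.0, 0.8]
grip_width: 0.0876
grip_force: 0.0
```

```bash
python3 -c "
from go import *
import cv2
to([.47,-.219,.12],-128.8,0); to([.4711,-.2176,.06],-128.8,30)
p,z=r.capture('wrist'); cv2.imwrite('pics/w1.png',p[:,:,::-1])"
```

```text
t 4.1 pos [ 0.4682 -0.219   0.1204] F [-0.4  0.   0.8] w 0.0876 0.0
 need: shift_now [-0.058 -0.071  0.018] turn [ 0.003  -0.0009  0.0002] shift_after [-0.058 -0.071  0.019]
t 4.1 pos [ 0.4682 -0.219   0.1204] F [-0.4  0.   0.8] w 0.0876 0.0
 need: shift_now [-0.153 -0.089  3.018] turn [ 0.003  -0.2509 -0.0006] shift_after [ 1.382 -0.07   2.688]
```

View pics/w1.png

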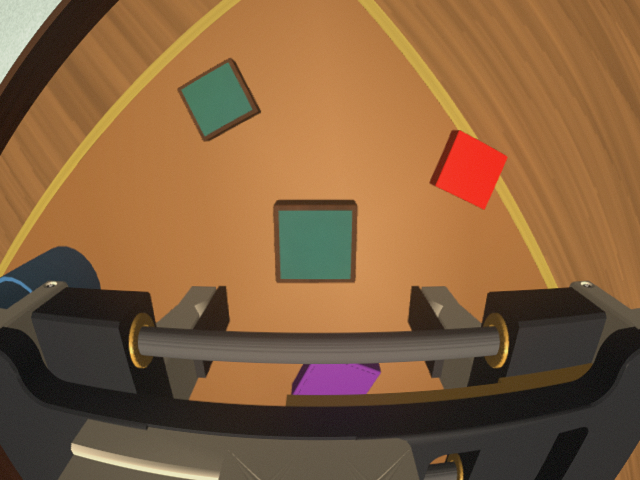

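The wrist view shows the plaque square to the fingers and centred at (316,243), with the small green at (219,99), red at (470,170) and purple at (337,378). Cross-checking its position from this view.

```bash
cat >> h.py <<'E'
def wristpt(c,s,uv,z):
    from scipy.spatial.transform import Rotation as Ro
    T=c["T_tool_cam"]; R=Ro.from_euler('xyz',s["ee_rot"]).as_matrix(); o=s["tool_pos"]+R@T[:3,3]
    d=(np.array(uv,float)-[c["cx"],c["cy"]])/c["fx"]; n=np.hypot(*d)
    d=R@T[:3,:3]@np.r_[np.sin(n)*d/n,np.cos(n)]
    return o+d*(z-o[2])/d[2]
E
python3 -c "
from h import *; from rig import r
c=r.calibration('wrist'); s=r.sense()
P=np.array([wristpt(c,s,u,.022) for u in((275,206),(356,206),(355,282),(276,282))]);print(P.round(4),P.mean(0).round(4),np.linalg.norm(np.diff(P,axis=0),axis=1),np.degrees(np.arctan2(*(P[1]-P[0])[1::-1])))"
```

```text
[[ 0.4742 -0.2593  0.022 ]
 [ 0.4297 -0.2234  0.022 ]
 [ 0.4653 -0.1775  0.022 ]
 [ 0.5115 -0.2149  0.022 ]] [ 0.4702 -0.2188  0.022 ] [0.05719028 0.05805238 0.05943424] 141.08972424513763
```

Call:
servo_tool(motion=[[[0,0,0],[0.001,-0.05,0],-1],[[0,0,0],[0.001,-0.05,0],-1],[[0,0,0],[0.001,-0.05,0],-1],[[0,0,0],[0,-0.05,0],-1],[[0,0,0],[0,-0.05,0],-1],[[0.45,-0.02,0.9],[0,0,0],-1],[[0.45,-0.02,0.9],[0,0,0],-1],[[0.45,-0.02,0.9],[0,0,0],-1]])

```text
time_s: 4.82
tool_pos: [0.4715, -0.2199, 0.0607]
ee_rot: [-3.137, 0.523, -2.251]
ft_force: [0.4, 0.3, 0.5]
grip_width: 0.0878
grip_force: 0.0
```

```bash
python3 -c "
from go import *
to([.4711,-.2176,.0085],-128.9,30)"
```

```text
t 4.82 pos [ 0.4715 -0.2199  0.0607] F [0.4 0.3 0.5] w 0.0878 0.0
 need: shift_now [1.238 0.096 2.301] turn [-0.0024 -0.0003 -0.0006] shift_after [1.24  0.086 2.301]
```

Call:
servo_tool(motion=[[[0.31,0.024,0.575],[-0.001,0,0],-1],[[0.31,0.024,0.575],[-0.0014,0,0],-1],[[0.31,0.024,0.575],[0,0,0],-1],[[0.31,0.024,0.575],[0,0,0],-1],[[0,0,0],[0,0,0],-1],[[0,0,0],[0,0,0],1],[[0,0,0],[0,0,0],1],[[0,0,0],[0,0,0],1]], newtons=25)

```text
time_s: 5.48
tool_pos: [0.4714, -0.215, 0.0089]
ee_rot: [3.139, 0.523, -2.248]
ft_force: [0.8, 0.7, 0.2]
grip_width: 0.0732
grip_force: 0.0
```

Call:
servo_tool(motion=[[[0,0,0],[0,0,0],1],[[0,0,0],[0,0,0],1],[[0,0,0],[0,0,0],1],[[0,0,0],[0,0,0],1],[[0,0,0],[0,0,0],1],[[-0.1,0,-0.18],[0,0,0],1],[[-0.1,0,-0.18],[0,0,0],1],[[0,0,0],[0,0,0],1]])

```text
time_s: 6.15
tool_pos: [0.4708, -0.2149, 0.017]
ee_rot: [3.138, 0.522, -2.249]
ft_force: [0.4, 1.0, -2.7]
grip_width: 0.0596
grip_force: 25.0
```

```bash
python3 -c "
from go import *
to([.4711,-.2176,.097],-128.9,30)"
```

```text
t 6.15 pos [ 0.4708 -0.2149  0.017 ] F [ 0.4  1.  -2.7] w 0.0596 25.0
 need: shift_now [-1.915 -0.084 -3.516] turn [ 0.002  -0.0006  0.0004] shift_after [-1.92  -0.097 -3.513]
```

Call:
servo_tool(motion=[[[-0.48,-0.02,-0.88],[0,0,0],1],[[-0.48,-0.02,-0.88],[0,0,0],1],[[-0.48,-0.02,-0.88],[0,0,0],1],[[-0.48,-0.02,-0.88],[0,0,0],1],[[0,0,0],[0,0.05,0],1],[[0,0,0],[0,0.05,0],1],[[0,0,0],[0,0.05,0],1],[[0,0,0],[0,0.05,0],1]])

```text
time_s: 6.82
tool_pos: [0.472, -0.2178, 0.0979]
ee_rot: [-3.141, 0.1, -2.248]
ft_force: [-1.4, -1.5, -2.2]
grip_width: 0.0597
grip_force: 25.0
```

Call:
servo_tool(motion=[[[0,0,0],[0,0.05,0],1],[[0,0,0],[0,0.05,0],1],[[0,0,0],[0,0.05,0],1],[[0,0,0],[0,0.05,0],1],[[0,0,0],[0,0.05,0],1],[[0,0,0],[0,0.05,0],1],[[0,0,0],[0,0.05,0],1],[[0,0,0],[0,0.05,0],1]])

```text
time_s: 7.48
tool_pos: [0.4718, -0.2171, 0.0971]
ee_rot: [3.139, -0.738, -2.244]
ft_force: [-0.0, -0.3, -1.5]
grip_width: 0.0599
grip_force: 25.0
```

```bash
python3 -c "
from go import *
import cv2
to([.4681,-.2214,.04],-128.9,-60)
p,z=r.capture('side'); cv2.imwrite('pics/s1.png',cv2.resize(p[100:300,250:480],None,fx=2.5,fy=2.5)[:,:,::-1])"
```

```text
t 7.48 pos [ 0.4718 -0.2171  0.0971] F [-0.  -0.3 -1.5] w 0.0599 25.0
 need: shift_now [-1.708  0.005  2.303] turn [-0.0009  0.1476  0.0018] shift_after [-2.328  0.009  1.674]
```

View pics/s1.png

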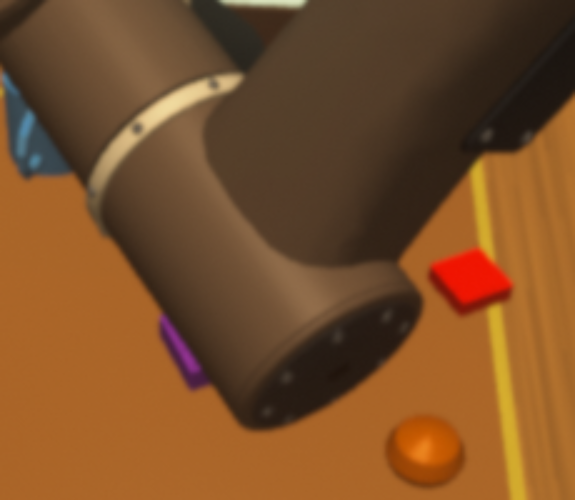

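The arm hides the block in this view (the red distractor and paperweight are undisturbed), so I'll use force for the set-down.

Call:
servo_tool(motion=[[[0,0,0],[0,0.0492,0.0006],1],[[0,0,0],[0,0.0492,0.0006],1],[[0,0,0],[0,0.0492,0.0006],1],[[-0.55,0,0.385],[0,0,0],1],[[-0.55,0,0.385],[0,0,0],1],[[-0.55,0,0.385],[0,0,0],1],[[-0.55,0,0.385],[0,0,0],1],[[-0.4,0,0.28],[0,0,0],1]])

```text
time_s: 8.2
tool_pos: [0.4672, -0.2221, 0.0322]
ee_rot: [3.14, -1.042, -2.25]
ft_force: [0.0, -0.3, -1.2]
grip_width: 0.0601
grip_force: 25.0
```

Call:
servo_tool(motion=[[[0,0,0],[0,0,0],1],[[-0.04,0,0.025],[0,0,0],1],[[-0.04,0,0.025],[0,0,0],1],[[0,0,0],[0,0,0],1],[[0,0,0],[0,0,0],1],[[0,0,0],[0,0,0],1],[[0,0,0],[0,0,0],1],[[0,0,0],[0,0,0],1]])

```text
time_s: 8.87
tool_pos: [0.4678, -0.2216, 0.0316]
ee_rot: [3.141, -1.043, -2.249]
ft_force: [-0.3, 1.0, -1.3]
grip_width: 0.0596
grip_force: 25.0
```

```bash
python3 -c "
from go import *
to([.4681,-.2214,.026],-128.9,-60)"
```

```text
t 8.87 pos [ 0.4678 -0.2216  0.0316] F [-0.3  1.  -1.3] w 0.0596 25.0
 need: shift_now [-0.249 -0.004  0.127] turn [-0.      0.002   0.0002] shift_after [-0.249 -0.004  0.126]
```

Call:
servo_tool(motion=[[[-0.04,0,0.02],[0,0.002,0],1],[[0,0,0],[0,0,0],1],[[-0.04,0,0.02],[0,0,0],1],[[0,0,0],[0,0,0],1],[[-0.04,0,0.02],[0,0,0],1],[[0,0,0],[0,0,0],1],[[0,0,0],[0,0,0],1],[[0,0,0],[0,0,0],1]])

```text
time_s: 9.53
tool_pos: [0.4678, -0.2215, 0.0287]
ee_rot: [3.14, -1.048, -2.248]
ft_force: [-0.2, -0.2, -1.5]
grip_width: 0.0597
grip_force: 25.0
```

Call:
servo_tool(motion=[[[-0.04,0,0.02],[0,0,0],1],[[0,0,0],[0,0,0],1],[[-0.03,0,0.02],[0,0,0],1],[[0,0,0],[0,0,0],1],[[0,0,0],[0,0,0],1],[[0,0,0],[0,0,0],1],[[0,0,0],[0,0,0],1],[[0,0,0],[0,0,0],1]])

```text
time_s: 10.2
tool_pos: [0.4678, -0.2215, 0.0271]
ee_rot: [3.14, -1.047, -2.248]
ft_force: [0.1, -0.9, -1.9]
grip_width: 0.06
grip_force: 25.0
```

Call:
servo_tool(motion=[[[-0.02,0,0.01],[0,0,0],1],[[0,0,0],[0,0,0],1],[[-0.02,0,0.01],[0,0,0],1],[[0,0,0],[0,0,0],1],[[0,0,0],[0,0,0],1],[[0,0,0],[0,0,0],1],[[0,0,0],[0,0,0],1],[[0,0,0],[0,0,0],1]])

```text
time_s: 10.87
tool_pos: [0.4679, -0.2215, 0.0262]
ee_rot: [3.14, -1.047, -2.248]
ft_force: [0.3, 0.4, -1.8]
grip_width: 0.0597
grip_force: 25.0
```

Call:
servo_tool(motion=[[[-0.03,0,0.015],[0,0,0],1],[[0,0,0],[0,0,0],1],[[0,0,0],[0,0,0],1],[[-0.03,0,0.015],[0,0,0],1],[[0,0,0],[0,0,0],1],[[0,0,0],[0,0,0],1],[[0,0,0],[0,0,0],1],[[0,0,0],[0,0,0],1]])

```text
time_s: 11.53
tool_pos: [0.4679, -0.2214, 0.026]
ee_rot: [3.141, -1.049, -2.249]
ft_force: [-0.2, 3.3, 7.8]
grip_width: 0.0599
grip_force: 25.0
```

```bash
python3 -c "
from go import *
import cv2
to([.4681,-.2214,.026],-128.9,-60)
p,z=r.capture('wrist'); cv2.imwrite('pics/w2.png',p[:,:,::-1])"
```

```text
t 11.53 pos [ 0.4679 -0.2214  0.026 ] F [-0.2  3.3  7.8] w 0.0599 25.0
 need: shift_now [-0.004 -0.005 -0.006] turn [-0.0002 -0.0009  0.0002] shift_after [-0.004 -0.005 -0.006]
```

View pics/w2.png

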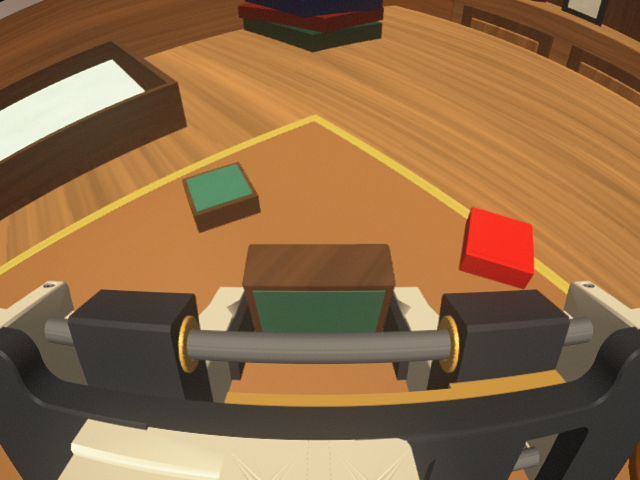

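The picture shows the block upright on its edge between the fingers, with the felt toward the gripper (318,310). The contact force came at the predicted height. Releasing, then pivoting the open gripper around it.

Call:
servo_tool(motion=[[[0,0,0],[0,0,0],-1],[[0,0,0],[0,0,0],-1],[[0,0,0],[0,0,0],-1],[[0,0,0],[0,0,0],-1],[[0,0,0],[0,0,0],-1],[[0,0,0],[0,0,0],-1],[[0.05,0,0],[0,-0.04,0],-1],[[0,0,0],[0,-0.05,0],-1]])

```text
time_s: 12.25
tool_pos: [0.4679, -0.2212, 0.0239]
ee_rot: [3.138, -0.859, -2.245]
ft_force: [-0.4, 0.1, 0.5]
grip_width: 0.0879
grip_force: 0.0
```

Call:
servo_tool(motion=[[[0,0,0],[0,-0.055,0],-1],[[0,0,0],[0,-0.055,0],-1],[[0,0,0],[0,-0.055,0],-1],[[0,0,0],[0,-0.055,0],-1],[[0,0,0],[0,-0.055,0],-1],[[0,0,0],[0,-0.055,0],-1],[[0,0,0],[0,-0.055,0],-1],[[0,0,0],[0,-0.055,0],-1]])

```text
time_s: 12.92
tool_pos: [0.4678, -0.2216, 0.0268]
ee_rot: [-3.139, 0.062, -2.248]
ft_force: [-0.8, -1.8, -1.1]
grip_width: 0.0876
grip_force: 0.0
```

```bash
python3 -c "
from go import *
to([.4705,-.2182,.028],-128.9,45)"
```

```text
t 12.92 pos [ 0.4678 -0.2216  0.0268] F [-0.8 -1.8 -1.1] w 0.0876 0.0
 need: shift_now [-0.221  0.001 -0.047] turn [-0.0007 -0.3454  0.001 ] shift_after [-0.197  0.001  0.111]
```

Call:
servo_tool(motion=[[[0,0,0],[0,-0.0576,0],-1],[[0,0,0],[0,-0.0576,0],-1],[[0,0,0],[0,-0.0576,0],-1],[[0,0,0],[0,-0.0576,0],-1],[[0,0,0],[0,-0.0576,0],-1],[[0,0,0],[0,-0.0576,0],-1],[[-0.2,0,0.11],[0,0,0],-1],[[0,0,0],[0,0,0],-1]])

```text
time_s: 13.58
tool_pos: [0.465, -0.2213, 0.0233]
ee_rot: [3.123, 0.703, -2.27]
ft_force: [0.2, 0.3, 1.3]
grip_width: 0.0878
grip_force: 0.0
```

```bash
python3 -c "
from go import *
import cv2
to([.4705,-.2182,.028],-128.9,45)
p,z=r.capture('wrist'); cv2.imwrite('pics/w3.png',p[:,:,::-1])"
```

```text
t 13.58 pos [ 0.465  -0.2213  0.0233] F [0.2 0.3 1.3] w 0.0878 0.0
 need: shift_now [-0.377 -0.109  0.011] turn [ 0.0024 -0.0392 -0.0075] shift_after [-0.373 -0.114  0.043]
```

View pics/w3.png

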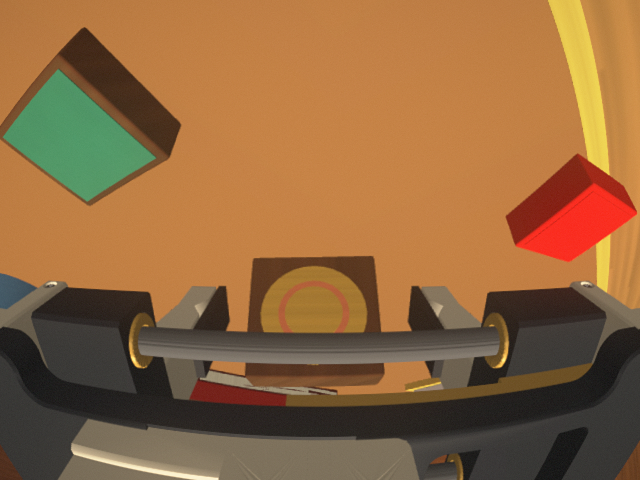

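The block is still standing, with the medallion face visible at (313,313) between the fingers. Correcting the lag, then gripping.

Call:
servo_tool(motion=[[[0,0,0],[0.0012,-0.0196,-0.0038],-1],[[0,0,0],[0.0012,-0.0196,-0.0038],-1],[[-0.19,-0.06,0.02],[0,0,0],-1],[[-0.19,-0.06,0.02],[0,0,0],-1],[[0,0,0],[0,0,0],-1],[[0,0,0],[0,0,0],-1],[[0,0,0],[0,0,0],-1],[[0,0,0],[0,0,0],-1]])

```text
time_s: 14.3
tool_pos: [0.4726, -0.2149, 0.03]
ee_rot: [-3.136, 0.785, -2.236]
ft_force: [0.1, 0.2, 0.2]
grip_width: 0.0878
grip_force: 0.0
```

```bash
python3 -c "
from go import *
to([.4705,-.2182,.028],-128.9,45)"
```

```text
t 14.3 pos [ 0.4726 -0.2149  0.03  ] F [0.1 0.2 0.2] w 0.0878 0.0
 need: shift_now [ 0.209 -0.021 -0.065] turn [ 0.0016 -0.0003  0.0045] shift_after [ 0.209 -0.023 -0.065]
```

Call:
servo_tool(motion=[[[0.105,-0.01,-0.03],[0.0008,0,0.0022],-1],[[0.105,-0.01,-0.03],[0.0008,0,0.0022],-1],[[0,0,0],[0,0,0],-1],[[0,0,0],[0,0,0],1],[[0,0,0],[0,0,0],1],[[0,0,0],[0,0,0],1],[[0,0,0],[0,0,0],1],[[0,0,0],[0,0,0],1]])

```text
time_s: 14.97
tool_pos: [0.4702, -0.2187, 0.0275]
ee_rot: [3.141, 0.785, -2.252]
ft_force: [-0.5, 0.1, 0.7]
grip_width: 0.0596
grip_force: 7.9
```

Call:
servo_tool(motion=[[[0,0,0],[0,0,0],1],[[0,0,0],[0,0,0],1],[[0,0,0],[0,0,0],1],[[-0.07,0,-0.07],[0,0,0],1],[[-0.07,0,-0.07],[0,0,0],1],[[-0.07,0,-0.07],[0,0,0],1],[[0,0,0],[0,0,0],1],[[0,0,0],[0,0,0],1]])

```text
time_s: 15.63
tool_pos: [0.4703, -0.2188, 0.0336]
ee_rot: [3.141, 0.785, -2.251]
ft_force: [-0.4, -0.4, -2.3]
grip_width: 0.0598
grip_force: 25.0
```

```bash
python3 -c "
from go import *
to([.4705,-.2182,.148],-128.9,45)"
```

```text
t 15.63 pos [ 0.4703 -0.2188  0.0336] F [-0.4 -0.4 -2.3] w 0.0598 25.0
 need: shift_now [-4.063  0.009 -4.024] turn [-0.0003 -0.0001 -0.0005] shift_after [-4.064  0.008 -4.023]
```

Call:
servo_tool(motion=[[[-0.7,0,-0.7],[0,0,0],1],[[-0.7,0,-0.7],[0,0,0],1],[[-0.7,0,-0.7],[0,0,0],1],[[-0.7,0,-0.7],[0,0,0],1],[[-0.7,0,-0.7],[0,0,0],1],[[-0.5,0,-0.5],[0,0,0],1],[[0,0,0],[0,0.05,0],1],[[0,0,0],[0,0.05,0],1]])

```text
time_s: 16.3
tool_pos: [0.4701, -0.2212, 0.1471]
ee_rot: [-3.14, 0.572, -2.255]
ft_force: [-0.2, -0.8, -2.3]
grip_width: 0.0598
grip_force: 25.0
```

Call:
servo_tool(motion=[[[0,0,0],[0,0.05,0],1],[[0,0,0],[0,0.05,0],1],[[0,0,0],[0,0.05,0],1],[[0,0,0],[0,0.05,0],1],[[0,0,0],[0,0.05,0],1],[[0,0,0],[0,0.05,0],1],[[0,0,0],[0,0.05,0],1],[[0,0,0],[0,0.05,0],1]])

```text
time_s: 16.97
tool_pos: [0.4706, -0.2183, 0.1476]
ee_rot: [-3.14, -0.266, -2.251]
ft_force: [-0.0, -0.7, -2.6]
grip_width: 0.0602
grip_force: 25.0
```

Call:
servo_tool(motion=[[[0,0,0],[0,0.05,0],1],[[0,0,0],[0,0.05,0],1],[[0,0,0],[0,0.05,0],1],[[0,0,0],[0,0.05,0],1],[[0,0,0],[0,0.05,0],1],[[0,0,0],[0,0,0],1],[[0,0,0],[0,0,0],1],[[0,0,0],[0,0,0],1]])

```text
time_s: 17.63
tool_pos: [0.4701, -0.2185, 0.1462]
ee_rot: [3.14, -0.784, -2.25]
ft_force: [-0.1, 0.8, -1.6]
grip_width: 0.0597
grip_force: 25.0
```

```bash
python3 -c "
from go import *
from h import *
to([.4705,-.2182,.148],-128.9,-45)
# refine plinth with the arm clear
for n,w in(('top',(208,240)),('side',(326,355))):
    p,z=r.capture(n); c=r.calibration(n); d=pickle.load(open('d0.pkl','rb'))[n][0]
    print(n,np.abs(p.astype(int)-d)[w[1]-20:w[1]+20,w[0]-20:w[0]+20].mean().round(1))
T=toolR(-80.4,-45); c=np.array([.540,.1585,.051]); off=T.apply([-.0007,0,-.0028]); print('place tcp',(c-off).round(4)); to(c-off+[0,0,.1],-80.4,-45)
"
```

```text
t 17.63 pos [ 0.4701 -0.2185  0.1462] F [-0.1  0.8 -1.6] w 0.0597 25.0
 need: shift_now [ 0.045 -0.003 -0.08 ] turn [ 0.0009  0.0007 -0.    ] shift_after [ 0.045 -0.003 -0.08 ]
top 73.3
side 19.1
place tcp [0.5404 0.1561 0.0495]
t 17.73 pos [ 0.4701 -0.219   0.1472] F [-1.5  0.1 -0.8] w 0.0596 25.0
 need: shift_now [-11.815   9.08  -11.917] turn [ 0.2861  0.0012 -0.287 ] shift_after [-12.579  -6.592 -12.742]
```

Call:
servo_tool(motion=[[[0,0,0],[0.0409,0,-0.041],1],[[0,0,0],[0.0409,0,-0.041],1],[[0,0,0],[0.0409,0,-0.041],1],[[0,0,0],[0.0409,0,-0.041],1],[[0,0,0],[0.0409,0,-0.041],1],[[0,0,0],[0.0409,0,-0.041],1],[[0,0,0],[0.0409,0,-0.041],1],[[0,0,0],[0,0,0],1]])

```text
time_s: 18.4
tool_pos: [0.4836, -0.2146, 0.1581]
ee_rot: [3.141, -0.777, -1.405]
ft_force: [0.4, 0.8, -0.8]
grip_width: 0.0603
grip_force: 25.0
```

Call:
servo_tool(motion=[[[-0.8,-0.42,-0.81],[0,0,0],1],[[-0.9,-0.47,-0.91],[0,0,0],1],[[-0.9,-0.47,-0.91],[0,0,0],1],[[-0.9,-0.47,-0.91],[0,0,0],1],[[-0.9,-0.47,-0.91],[0,0,0],1],[[-0.9,-0.47,-0.91],[0,0,0],1],[[-0.9,-0.47,-0.91],[0,0,0],1],[[-0.8,-0.42,-0.81],[0,0,0],1]])

```text
time_s: 19.07
tool_pos: [0.5194, -0.0068, 0.1549]
ee_rot: [3.125, -0.778, -1.404]
ft_force: [0.2, -0.3, -1.4]
grip_width: 0.0598
grip_force: 25.0
```

```bash
python3 -c "
from go import *
to([.5404,.1561,.1],-80.4,-45)"
```

```text
t 19.07 pos [ 0.5194 -0.0068  0.1549] F [ 0.2 -0.3 -1.4] w 0.0598 25.0
 need: shift_now [-7.527 -2.324 -3.6  ] turn [ 0.0083  0.0035 -0.0004] shift_after [-7.499 -2.393 -3.614]
```

Call:
servo_tool(motion=[[[-0.9,-0.3,-0.4],[0.002,0.001,0],1],[[-0.9,-0.3,-0.4],[0.002,0.001,0],1],[[-0.9,-0.3,-0.4],[0.002,0.001,0],1],[[-0.9,-0.3,-0.4],[0.002,0.0005,0],1],[[-0.9,-0.3,-0.4],[0,0,0],1],[[-0.9,-0.3,-0.4],[0,0,0],1],[[-0.9,-0.3,-0.4],[0,0,0],1],[[-0.5,-0.15,-0.3],[0,0,0],1]])

```text
time_s: 19.73
tool_pos: [0.5412, 0.1393, 0.1018]
ee_rot: [3.141, -0.786, -1.402]
ft_force: [0.7, -0.1, -2.5]
grip_width: 0.0599
grip_force: 25.0
```

Call:
servo_tool(motion=[[[0,0,0],[0,0,0],1],[[0,0,0],[0,0,0],1],[[0,0,0],[0,0,0],1],[[0,0,0],[0,0,0],1],[[0,0,0],[0,0,0],1],[[0,0,0],[0,0,0],1],[[0,0,0],[0,0,0],1],[[0,0,0],[0,0,0],1]])

```text
time_s: 20.4
tool_pos: [0.5417, 0.1379, 0.1033]
ee_rot: [-3.14, -0.786, -1.401]
ft_force: [0.2, -0.1, -1.9]
grip_width: 0.0598
grip_force: 25.0
```

```bash
python3 -c "
from go import *
import cv2
to([.5404,.1561,.065],-80.4,-45)
p,z=r.capture('wrist'); cv2.imwrite('pics/w4.png',p[:,:,::-1])"
```

```text
t 20.4 pos [0.5417 0.1379 0.1033] F [ 0.2 -0.1 -1.9] w 0.0598 25.0
 need: shift_now [-1.997 -0.089  0.71 ] turn [-0.0014 -0.0002  0.0007] shift_after [-1.997 -0.088  0.711]
```

View pics/w4.png

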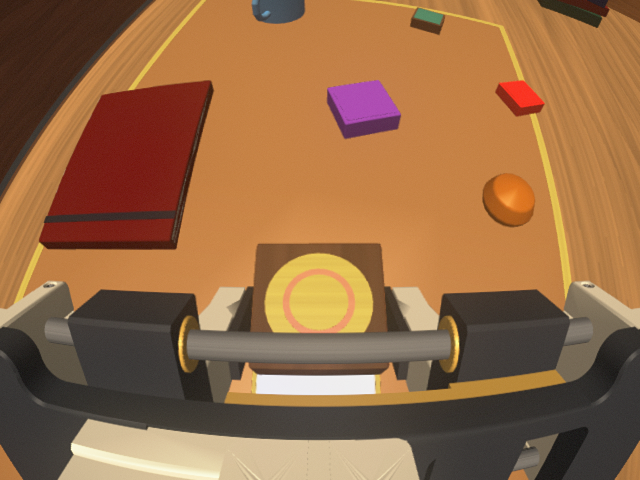

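The block is held level with the medallion up (319,300) and the plinth square beneath it. Lowering.

Call:
servo_tool(motion=[[[-0.5,-0.022,0.178],[-0.0014,0,0.0007],1],[[-0.5,-0.022,0.178],[0,0,0],1],[[-0.5,-0.022,0.178],[0,0,0],1],[[-0.5,-0.022,0.178],[0,0,0],1],[[-0.2,0,0.2],[0,0,0],1],[[-0.2,0,0.2],[0,0,0],1],[[0,0,0],[0,0,0],1],[[0,0,0],[0,0,0],1]])

```text
time_s: 21.12
tool_pos: [0.5402, 0.156, 0.0531]
ee_rot: [3.14, -0.787, -1.402]
ft_force: [-0.4, -0.2, -1.9]
grip_width: 0.06
grip_force: 25.0
```

```bash
python3 -c "
from go import *
to([.5404,.1561,.051],-80.4,-45)"
```

```text
t 21.12 pos [0.5402 0.156  0.0531] F [-0.4 -0.2 -1.9] w 0.06 25.0
 need: shift_now [-0.076 -0.01   0.071] turn [ 0.0003 -0.0007  0.0005] shift_after [-0.076 -0.01   0.071]
```

Call:
servo_tool(motion=[[[-0.035,-0.01,0.035],[0,0,0],1],[[0,0,0],[0,0,0],1],[[-0.035,0,0.035],[0,0,0],1],[[0,0,0],[0,0,0],1],[[-0.02,0,0.02],[0,0,0],1],[[0,0,0],[0,0,0],1],[[0,0,0],[0,0,0],1],[[0,0,0],[0,0,0],1]])

```text
time_s: 21.78
tool_pos: [0.5406, 0.1564, 0.0509]
ee_rot: [3.141, -0.786, -1.403]
ft_force: [-1.1, 0.6, -1.1]
grip_width: 0.06
grip_force: 25.0
```

Call:
servo_tool(motion=[[[-0.018,0,0.018],[0,0,0],1],[[0,0,0],[0,0,0],1],[[0,0,0],[0,0,0],1],[[-0.018,0,0.018],[0,0,0],1],[[0,0,0],[0,0,0],1],[[0,0,0],[0,0,0],1],[[0,0,0],[0,0,0],1],[[0,0,0],[0,0,0],1]])

```text
time_s: 22.45
tool_pos: [0.5406, 0.1564, 0.0499]
ee_rot: [3.141, -0.786, -1.403]
ft_force: [-0.0, 0.4, -0.5]
grip_width: 0.0599
grip_force: 25.0
```

Call:
servo_tool(motion=[[[-0.014,0,0.014],[0,0,0],1],[[0,0,0],[0,0,0],1],[[0,0,0],[0,0,0],1],[[0,0,0],[0,0,0],1],[[0,0,0],[0,0,0],1],[[0,0,0],[0,0,0],1],[[0,0,0],[0,0,0],1],[[0,0,0],[0,0,0],1]])

```text
time_s: 23.12
tool_pos: [0.5406, 0.1564, 0.0498]
ee_rot: [-3.142, -0.786, -1.403]
ft_force: [-3.4, 1.7, 5.0]
grip_width: 0.0596
grip_force: 25.0
```

Contact is felt at the expected height. Releasing and backing off along the tool axis.

Call:
servo_tool(motion=[[[0,0,0],[0,0,0],-1],[[0,0,0],[0,0,0],-1],[[0,0,0],[0,0,0],-1],[[0,0,0],[0,0,0],-1],[[0,0,0],[0,0,0],-1],[[0,0,0],[0,0,0],-1],[[0,0,-0.5],[0,0,0],-1],[[0,0,-0.9],[0,0,0],-1]])

```text
time_s: 23.78
tool_pos: [0.5364, 0.1745, 0.0689]
ee_rot: [3.138, -0.788, -1.402]
ft_force: [0.3, 0.8, -0.3]
grip_width: 0.0874
grip_force: 0.0
```

Call:
servo_tool(motion=[[[0,0,-1],[0,0,0],-1],[[0,0,-1],[0,0,0],-1],[[0,0,-1],[0,0,0],-1],[[0,0,-1],[0,0,0],-1],[[1,0,-1],[0,0,0],-1],[[1,0,-1],[0,0,0],-1],[[1,0,-1],[0,0,0],-1],[[0,0,0],[0,0,0],-1]])

```text
time_s: 24.45
tool_pos: [0.5291, 0.2341, 0.2162]
ee_rot: [-3.133, -0.781, -1.407]
ft_force: [1.1, 1.1, 0.4]
grip_width: 0.0873
grip_force: 0.0
```

```bash
python3 - <<'E'
from rig import r
from h import *
print(r.sense()["tool_pos"])
d=pickle.load(open("d0.pkl","rb"))
p,z=r.capture("side"); q,_=r.capture("top"); c,_=r.capture("wrist")
f=lambda a:cv2.resize(a,(400,300))
cv2.imwrite("pics/f1.png",np.vstack([np.hstack([f(p[270:420,230:430]),f(q[180:300,150:310])]),np.hstack([f(c),f(q)])])[:,:,::-1])
E
```

```text
[0.52910373 0.23413504 0.21619309]
```

View pics/f1.png

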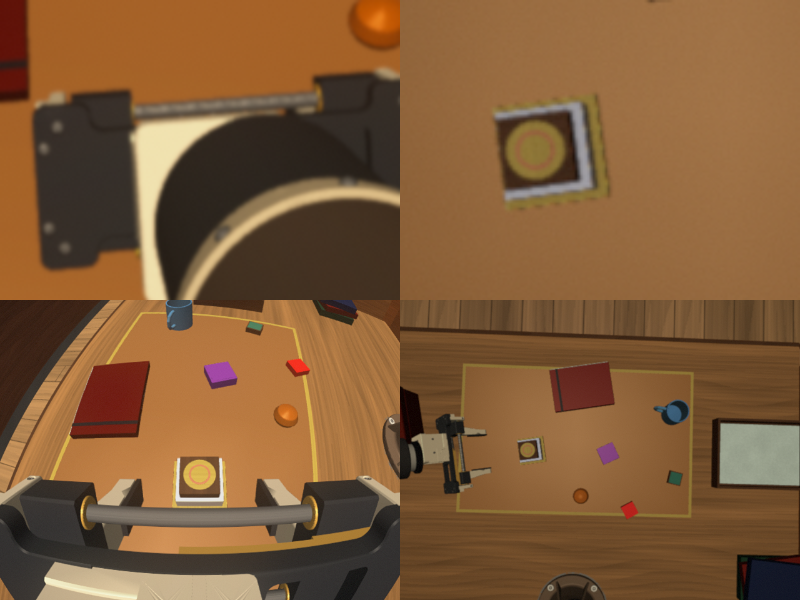

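The top crop (right) shows the medallion up at about (535,150) in the crop, square on the plinth, and the bystanders unmoved. Measuring how well it is centred.

```bash
python3 - <<'E'
from rig import r
from h import *
q,_=r.capture("top"); c=r.calibration("top"); d=pickle.load(open("d0.pkl","rb"))["top"][0]
h=cv2.cvtColor(q,cv2.COLOR_RGB2HSV); s=np.s_[210:270,180:240]
# marble and block: edges by rows/cols
cv2.imwrite("pics/f2.png",np.hstack([cv2.resize(x[215:265,184:238],(390,560),interpolation=cv2.INTER_CUBIC) for x in(d,q)])[:,:,::-1])
dark=(h[...,2]<110); dark[:212]=0;dark[268:]=0;dark[:,:182]=0;dark[:,242:]=0
m=((h[...,1]>60)&(h[...,0]<35)); 
n,l,st,ce=cv2.connectedComponentsWithStats(dark.astype(np.uint8)); i=1+st[1:,4].argmax()
ys,xs=np.nonzero(l==i); W=world(c,np.c_[xs,ys],.062)[:,:2].astype(np.float32); print("block",cv2.minAreaRect(W),st[i])
E
```

```text
block ((0.5400827527046204, 0.15631738305091858), (0.060200780630111694, 0.06322325021028519), 9.692826271057129) [188 224  34  32 476]
```

View pics/f2.png

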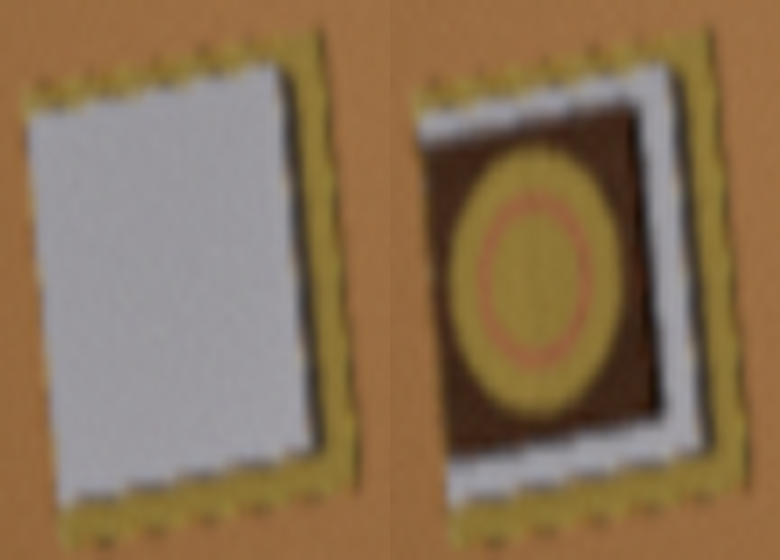

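```bash
python3 -c "
from rig import r
s=r.sense(); print(s['time_s'],s['ft_force']); print(r.sign_off())"
```

```text
24.65 [ 0.40201285 -0.94050395 -1.25094171]
the job is handed in; nothing more can be done
None
```

I've handed in the job at 24.65 s: the walnut block is on the plinth with its medallion up, measured within about 2 mm of centre and about 0.1° of square. No edge hangs over, the gripper is clear of it, and the other objects look undisturbed.

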